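# Index a sample vial under the probe and set the probe gap with the thumbscrew

### The job

Turn the sample turntable clockwise by its black handle until it rests against its stop post, with the blue-capped vial under the probe head. Then turn the thumbscrew on top of the head clockwise until it seats, back it off a quarter turn, and finish still gripping the thumbscrew there with the turntable still at its stop. Leave the cup, the amber bottle and the blue box standing where they are.

Things in the scene. Friction and masses are not known exactly. Their poses are not given: they have to be found in the camera images.
- indexer: fixed vial indexer: grey base plate 205 x 150 mm, white column and head arm (top at z 118 mm) at its +x end. Origin on the worktop under the turntable's axis; +x points from that axis to the head, z up; yaw within 0.35 rad. Tall fixed machines flank it: an analyser on the left (x 0.33 to 0.72 m, y over 0.43 m; go round it) and a dispenser right behind (x over 0.57 m, y below 0.02 m)
- turntable (a joint): turn of the turntable about its vertical axis, rad, growing clockwise seen from above; travel 0 to 1.047. It starts between 0 and 0.3; at 1.047 the handle's arm meets the stop post (a short black rubber post on the base plate, on the -x side) and the blue cap stands exactly under the head. Even friction (0.05 N m, about 0.6 N at the handle) holds it wherever it is left
- handle (a point): middle of the grip part of the turntable's upright black handle, a round bar 16 mm thick, gripped between z 55 and 103 mm over the worktop (this point at 92 mm), 88 mm from the turntable's axis. Seen from the indexer it stands at (4.189 - joint turntable) rad counter-clockwise from +x: near the -x, -y side at the start, straight at -x at the stop.
- blue_vial (a point): top centre of the blue cap of one of three vials (white, blue, black caps; 22 mm across, 48 mm tall) fixed on the turntable disc (144 mm across, top at z 30 mm) at radius 52 mm; the caps' tops lie at z 78 mm
- thumbscrew: the black winged thumbscrew on top of the head, on a vertical axis 52 mm along +x from the turntable's axis: a flat upright wing blade 36 mm long, 9 mm thick, from z 130 to 154 mm over the worktop, grip it across its thickness. It turns in place and does not move up or down
- wing (a point): middle of the thumbscrew's wing blade, on the screw's axis, 144 mm over the worktop
- wing_dot (a point): yellow dot on top of one end of the wing blade, 12.5 mm from the screw's axis: the direction from the axis to it is the blade's long direction. Seen from the indexer, this direction stands at (1.615 - joint screw) rad counter-clockwise from its +x: at 45 degrees clockwise of +x when seated
- screw (a joint): turn of the thumbscrew, rad, growing clockwise seen from above (screwing in); starts between 1.2 and 2.0, it seats against a hard stop at 2.40; the screw has a light, even friction (0.04 N m) and stays where it is left. Backed off a quarter turn it reads 0.83
- cup: white sample cup with a dark grey lid, 55 mm across, 58 mm tall, loose, origin under its centre; to be left alone
- amber: amber dropper bottle, 35 mm across, 85 mm tall, loose, origin under its centre; to be left alone
- capbox: blue and white cardboard box, 55 x 90 x 45 mm, loose, origin under its centre; to be left alone

How it is judged (in metres and radians):
On the way, in this order (a step that is already met when the one before it is completed fails the run):
1. the turntable rests at its stop, blue-capped vial under the head (value of joint turntable between 0.987 and 1.107 rad and velocity of joint turntable between -0.1 and 0.1 rad/s), for 0.2 s.
2. the thumbscrew is turned in until it seats, the turntable still at its stop (value of joint screw above 2.34 rad and value of joint turntable between 0.987 and 1.107 rad), for 0.1 s.
At the end, for the whole second after the job is handed in: The turntable rests at its stop (1.047, within 0.06 rad); the thumbscrew, after it was seated, stands a quarter turn back from its seat (joint screw 0.83, within 0.15 rad), at rest, and the fingers still grip it (more than 1 N) (value of joint screw between 0.68 and 0.98 rad and velocity of joint screw between -0.1 and 0.1 rad/s and contact force between the fingers and thumbscrew above 1 N and value of joint turntable between 0.987 and 1.107 rad); the arm keeps its last pose, push and grip.
It fails at once if the cup, the amber bottle or the blue box is shifted by more than 25 mm or tipped (distance of any of cup, amber, capbox from where it was at the start of the episode above 0.025 m or angle between any of cup, amber, capbox's own z axis and vertical above 0.5 rad).
It also fails if it takes over 59 s, if anything falls off the work surface, if the arm or the gripper's body presses on something with over 40 N, if the wrist force passes 120 N, or if a joint passes its speed limit or range.

### The arm

A 6-joint arm with a two-finger parallel gripper is mounted at the origin on a cart in front of the work surface, level with it; the furniture and walls round the work are solid. World frame = base frame: x ahead of the robot, y to its left, z up, the work surface at z = 0. Lengths are in mm, angles in degrees, forces in N, time in s.
With the tool pointing down it reaches from about 300 to 850 mm from the base axis. Payload 4.2 kg.
Tool frame: the origin (TCP) lies on the centre line of the jaws, within the pads' length; the fingertips stand 11 mm ahead of it and the grasp point (between the pads) lies 8 mm behind it; z points along the fingers, y is the line along which they close (so a half turn about z gives the same grasp; the last joint's range is limited). The gripper opens to 91 mm and grips with 3 to 60 N. Pads are 32 mm wide; open, the fingers measure 118 mm over their backs; the gripper's body (76 mm by 178 mm) begins 60 mm behind the grasp point.
Start: joints at [-67.494, 18.312, 89.639, -0, 72.044, -1.146], TCP at [230.68, -526.715, 224.976] pointing down, gripper open.
Joint ranges: [-177.97, 177.97], [-48.28, 115.42], [12.27, 149.76], [-77.06, 257.06], [2.81, 150.46], [-146.56, 146.56]. Speed limits (degrees/s): [147.25, 147.25, 180, 180, 180, 180].

### API

Orientations are given as [roll, pitch, yaw] about the fixed x, y, z axes, in that order (R = Rz(yaw) Ry(pitch) Rx(roll)).
In Python, from workcell import env, grab_frame, camera_model, models gives the robot as it stands.
- The arm moves only by the shell command python3 -m crank 'ROWS' [FORCE]. ROWS is text: rows parted by semicolons, each of 7 numbers parted by spaces: the closure, from -1 (fully open) to 1 (shut), so that 0 is half open, then the shift along the tool's x, y, z in mm, then the turn, a rotation vector about the tool's x, y, z in degrees. A call has 1 to 10 rows; each row shifts and turns the commanded pose from where the row before left it, along the tool's axes as they then stand; what a row does not reach is not made up. A row lasts 1/8 s, in which the tool goes at most 62.5 mm and 10.7 degrees, less where a joint would pass 70% of its speed; a pose out of reach is approached as far as the arm can. A call is refused whole if a number of a shift passes 62.5 or a number of a turn 10.7, either way. A call with a gripper value outside its range is refused whole. The fingers move at their own pace and stop on an object; FORCE is the grip in N (left out, the last holds). Time passes only in rows, so rows that do not move let the fingers close. It gives the time, the measured TCP pose, the force, the opening and the grip force at its end, in the units of the state.
- env.state(): the state, without advancing time (a new reading comes with each control period).
- grab_frame(name): name is "scene" or "top"; returns the picture (400x640x3 uint8, blue, green, red); there is no depth.
- camera_model(name): a dict with "K" (3x3 intrinsics, pixels), "R" (3x3) and "t" (3): a world point X has camera coordinates R X + t. Camera axes: x right, y down, z forward; pixel columns grow to the right and rows downward; lengths in mm; the calibration is good to about 2 mm. A picture is of the moment at which its call begins. camera_model takes no time and is no camera call.
- env.job_done(): hands the job in; it is judged then, once.
Trained networks look in the newest picture that a camera, given by its name, has taken for a name from the list of things; names that differ only in an ending like _2 or _b are one class to them, and where a whole thing is asked for, a point or a joint stands for the part that bears it (a point fixed in the world has none). Each returns a list of dicts, best first, with "p" (0 to 1); they miss things now and then, are a little off and sometimes report something else, mostly with a low value. They report only what shows in the picture. A call takes as long as a camera call.
- models.search_frame(name, camera): "point" ([x, y, z] in mm, in world coordinates, good to about 4 mm: the middle of the surface that is visible of it).
The state is a dict: "time_s": time; "qpos": joint angles; "qvel": joint speeds; "effort": joint torques, N m; "ee_pos": TCP position; "ee_rot": TCP orientation; "force": force on the tool from outside, world axes, zero at the start; "torque": the same for the moment, N m; "gripper_width": finger opening in mm; "gripper_force": force on a finger pad.
Only numpy, scipy, OpenCV 4.12 (cv2) and the standard library are available. Lean on these libraries where they do the work, as an engineer would, in place of code of your own. Each camera call takes 0.05 s, during which the arm holds its last target. There are 200 camera calls.

## Working session

There is one attempt and no reset: what is moved stays moved. The work goes in short steps, Python scripts to look and compute and a shell command to move; the robot and the scene stay as the last step left them, time stands still between calls to the robot, and variables do not carry over. Pictures are saved under pics/ and viewed, at most 10 in all, crops included, and the job is handed in when it is done.

```bash
ls; mkdir -p pics; python3 - <<'E'
from workcell import env, grab_frame, camera_model, models
import cv2,numpy as np
for c in("scene","top"):
    cv2.imwrite(f"pics/{c}0.png",grab_frame(c))
    m=camera_model(c);print(c,np.round(m["K"],1).tolist(),np.round(-m["R"].T@m["t"],0))
    for n in("indexer","handle","blue_vial","wing","wing_dot","cup","amber","capbox"):
        print(n,[(np.round(d["point"],1).tolist(),round(d["p"],2)) for d in models.search_frame(n,c)[:2]])
print(env.state())
E
```

```text
pics
scene [[435.4, 0.0, 314.8], [0.0, 435.4, 204.4], [0.0, 0.0, 1.0]] [128. 673. 746.]
indexer [([544.5, 223.9, 29.1], 0.89), ([534.4, 194.6, 28.7], 0.66)]
handle [([528.5, 193.3, 27.3], 0.74)]
blue_vial [([543.9, 225.5, 30.3], 0.69), ([529.9, 195.0, 29.9], 0.55)]
wing [([609.0, 233.6, 147.2], 0.78)]
wing_dot [([612.2, 236.7, 141.5], 0.56)]
cup [([416.5, -34.8, 52.6], 0.76)]
amber [([520.8, -27.2, 44.1], 0.73)]
capbox [([444.9, -156.1, 45.3], 0.58)]
top [[471.1, 0.0, 320.5], [0.0, 471.1, 202.6], [0.0, 0.0, 1.0]] [ 337.   44. 1042.]
indexer [([590.1, 227.5, 29.2], 0.95), ([557.8, 225.8, 32.1], 0.42)]
handle []
blue_vial [([558.4, 219.7, 33.9], 0.85), ([424.9, -41.4, 55.6], 0.58)]
wing [([557.7, 226.2, 26.0], 0.57), ([619.6, 229.0, 152.9], 0.55)]
wing_dot [([616.8, 227.3, 150.8], 0.51)]
cup [([424.9, -43.4, 53.4], 0.8)]
amber [([520.0, -37.4, 67.1], 0.64)]
capbox [([453.8, -180.1, 49.9], 0.69)]
{'time_s': 0.9, 'qpos': array([-6.74941195e+01,  1.83099511e+01,  8.96392786e+01, -1.61489938e-03,
        7.20441110e+01, -1.14499399e+00]), 'qvel': array([-0.04319899,  0.05071705, -0.10301596,  0.11931935,  0.00915084,
       -0.08519046]), 'effort': array([ 1.71559779e-03, -4.12336171e+01, -2.32234794e+01,  7.25374091e-02,
        3.76873591e-02, -3.09569236e-05]), 'ee_pos': array([ 230.67329407, -526.71220885,  224.99358943]), 'ee_rot': array([1.79993373e+02, 1.66906523e-03, 2.36513722e+01]), 'force': array([-0.23385807, -0.28689094, -0.16202191]), 'torque': array([-0.00230903,  0.01445011, -0.00668931]), 'gripper_force': 0.0, 'gripper_width': 91.15771859644444}
```

```bash
python3 - <<'E'
import cv2,numpy as np
a=cv2.imread("pics/scene0.png");b=cv2.imread("pics/top0.png")
from workcell import camera_model
def px(c,p):
    m=camera_model(c);q=m["K"]@(m["R"]@np.array(p)+m["t"]);return q[:2]/q[2]
for c in("scene","top"):print(px(c,(560,220,60)),px(c,(613,233,150)))
o=[]
for c,i in(("scene",a),("top",b)):
    u,v=px(c,(560,220,60)).astype(int);x0,y0=max(u-80,0),max(v-75,0)
    x0=min(x0,480);y0=min(y0,250);print(c,x0,y0,"x5")
    cv2.imwrite(f"pics/{c}crop.png",cv2.resize(i[y0:y0+118,x0:x0+158],None,fx=5,fy=5,interpolation=2))
E
```

```text
[260.45732867 264.55965079] [231.38075065 227.69008085]
[249.63576162 188.35503144] [240.04201169 151.04694798]
scene 180 189 x5
top 169 113 x5
```

View pics/scene0.png

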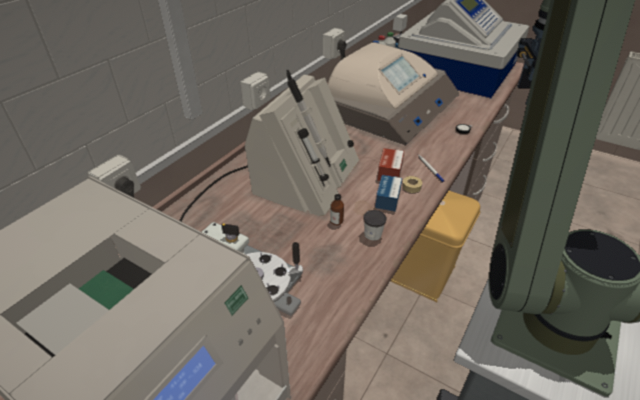

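View pics/top0.png

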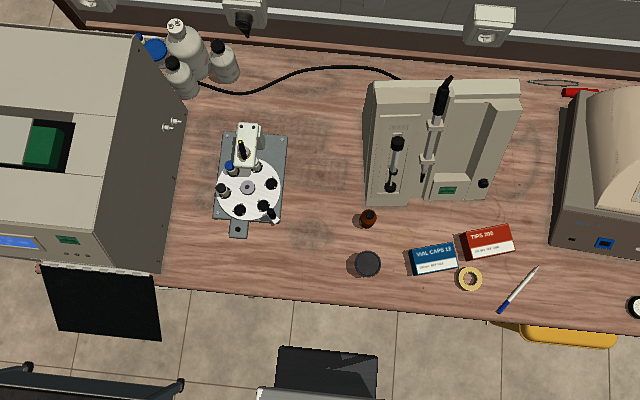

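View pics/scenecrop.png

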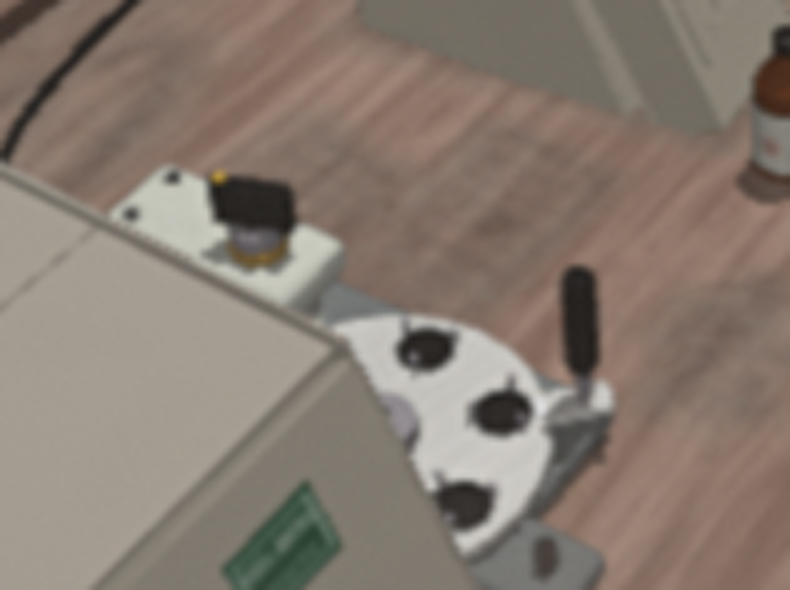

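View pics/topcrop.png

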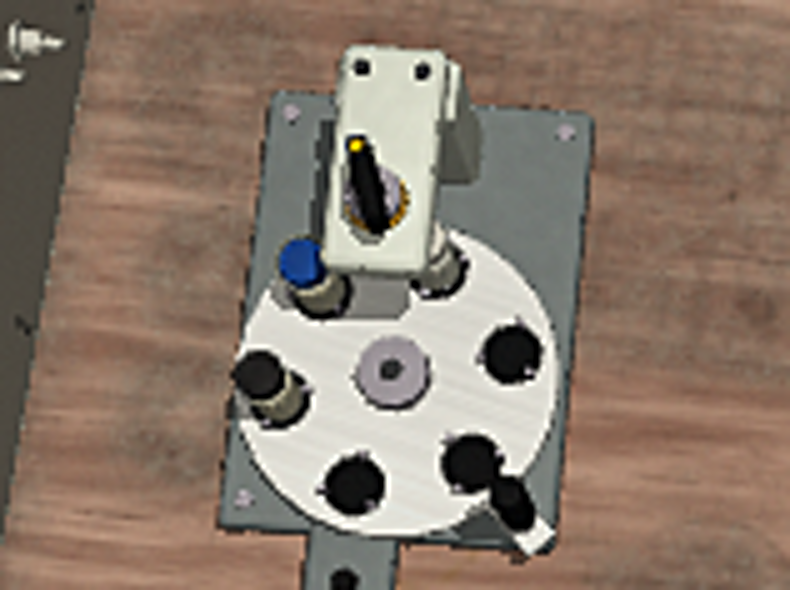

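The pictures show the indexer with its head pointing roughly to +x (top crop: hub at (392,371), wing from its dot at (356,146) to (375,228)). The handle top is at about (508,482), and the scene crop has it at (578,272). The blue cap at (302,263) is still to the left of the head.

```bash
cat > h.py <<'E'
import numpy as np, cv2
from workcell import camera_model
O={"scene":(180,189),"top":(169,113)}
def full(c,p): return np.array(O[c])+(np.array(p)+.5)/5-.5
def ray(c,uv):
    m=camera_model(c);d=m["R"].T@np.linalg.solve(m["K"],[*uv,1]);return -m["R"].T@m["t"],d
def atz(c,uv,z):
    o,d=ray(c,uv);return o+d*(z-o[2])/d[2]
def tri(a,b):
    A=[];y=[]
    for c,uv in(("scene",a),("top",b)):
        o,d=ray(c,uv);d=d/np.linalg.norm(d);P=np.eye(3)-np.outer(d,d);A.append(P);y.append(P@o)
    x,r,_,_=np.linalg.lstsq(np.vstack(A),np.hstack(y),rcond=None);return x.round(1),np.sqrt(r).round(1)
E
python3 - <<'E'
from h import *
print("handle top",tri(full("scene",(578,272)),full("top",(508,482))))
print("dot",tri(full("scene",(219,177)),full("top",(356,146))))
print("wing end",tri(full("scene",(290,190)),full("top",(375,222))))
t=lambda p,z:atz("top",full("top",p),z)
hub=t((392,371),36);print("hub",hub)
for n,p,q,z in(("plate R",(555,545),(592,115),8),("plate L",(220,525),(270,95),8),("head L",(327,265),(342,50),118),("head R",(432,272),(446,55),118),("plate top",(592,115),(270,95),8)):
    v=t(q,z)-t(p,z);print(n,np.degrees(np.arctan2(v[1],v[0])),np.hypot(*v[:2]))
print("plate mid",(t((555,545),8)+t((592,115),8)+t((220,525),8)+t((270,95),8))/4)
a,b=t((356,146),154),t((375,228),154);v=a-b;print("wing top",a,b,(a+b)/2,np.degrees(np.arctan2(v[1],v[0])))
print("handle at105",t((508,482),105),"blue",t((302,263),78))
E
```

```text
handle top (array([510. , 164.2, 103.7]), array([2.4]))
dot (array([631.1, 235.5, 153. ]), array([0.1]))
wing end (array([602.3, 224.7, 151.2]), array([1.7]))
hub [568.35235427 230.52708644  36.        ]
plate R 2.0749391051934127 202.16038201276885
plate L 2.075397137056551 202.89101840971296
head L 4.243952172494517 93.04263186206641
head R 3.999269386367338 93.8178015755927
plate top 92.15975429427274 149.73668547437725
plate mid [601.2364468  231.27670569   8.        ]
wing top [630.71697784 235.27971506 154.        ] [597.8888639  223.16246428 154.        ] [614.30292087 229.22108967 154.        ] 20.25970867799248
handle at105 [511.34653485 164.71919704 105.        ] blue [601.65621355 267.23939012  78.        ]
```

```bash
python3 -m crank '-1 35.6 -34.7 0 0 0 0;-1 35.6 -34.7 0 0 0 0;-1 35.6 -34.7 0 0 0 0;-1 35.6 -34.7 0 0 0 0;-1 35.6 -34.7 0 0 0 0;-1 35.6 -34.7 0 0 0 0;-1 35.6 -34.7 0 0 0 0;-1 35.6 -34.7 0 0 0 0' 15
python3 -m crank '-1 35.6 -34.7 0 0 0 0;-1 35.6 -34.7 0 0 0 0;-1 35.6 -34.7 0 0 0 0;-1 35.6 -34.7 0 0 0 0;-1 35.6 -34.7 0 0 0 0;-1 35.6 -34.7 0 0 0 0;-1 35.6 -34.7 0 0 0 0;0 0 0 0 0 0 0'
python3 -m crank '0 0 0 0 0 0 -10.6;0 0 0 0 0 0 -10.6;0 0 0 0 0 0 -10.6;0 0 0 0 0 0 -10.6;0 0 0 0 0 0 -10.6;0 0 0 0 0 0 -10.6;0 0 0 0 0 0 -10.6;0 0 0 0 0 0 -10.6;0 0 0 0 0 0 -10.6;0 0 0 0 0 0 0'
python3 -m crank '0 0 0 0 0 0 -10.6;0 0 0 0 0 0 -10.6;0 0 0 0 0 0 -10.6;0 0 0 0 0 0 -10.6;0 0 0 0 0 0 -10.6;0 0 0 0 0 0 -10.6;0 0 0 0 0 0 -10.6;0 0 0 0 0 0 -10.6;0 0 0 0 0 0 0'
python3 -c "
from workcell import env;print(env.state()['qpos'].round(1))"
```

```text
time_s: 1.9
ee_pos: [380.7, -156.7, 225.3]
ee_rot: [180.0, -0.0, 23.6]
force: [0.6, -0.1, -0.5]
gripper_width: 90.9
gripper_force: 0.0
time_s: 2.9
ee_pos: [511.9, 167.0, 224.5]
ee_rot: [-180.0, -0.0, 23.9]
force: [0.0, -1.3, -0.5]
gripper_width: 83.7
gripper_force: 0.0
time_s: 4.15
ee_pos: [510.6, 163.3, 225.0]
ee_rot: [-180.0, 0.0, 118.9]
force: [0.2, -0.5, 0.4]
gripper_width: 45.4
gripper_force: 0.0
time_s: 5.28
ee_pos: [510.8, 163.8, 225.0]
ee_rot: [-180.0, -0.0, -156.4]
force: [-1.0, 0.1, -1.2]
gripper_width: 45.9
gripper_force: 0.0
[ 16.6  14.8  94.6  -0.   70.5 -97. ]
```

```bash
python3 -m crank '0 0 0 30 0 0 0;0 0 0 30 0 0 0;0 0 0 30 0 0 0;0 0 0 30 0 0 0;0 0 0 21 0 0 0;0 0 0 0 0 0 0;0.7 0 0 0 0 0 0;1 0 0 0 0 0 0;1 0 0 0 0 0 0;1 0 0 0 0 0 0' 8
python3 -m crank '1 0 0 0 0 0 0;1 0 0 0 0 0 0' 8
python3 - <<'E'
from workcell import env,grab_frame
import cv2
i=grab_frame("scene");cv2.imwrite("pics/s1.png",cv2.resize(i[150:320,180:410],None,fx=3.4,fy=3.4))
print(env.state()["torque"])
E
```

```text
time_s: 6.52
ee_pos: [511.6, 164.6, 84.7]
ee_rot: [-180.0, 0.1, -156.2]
force: [-1.0, 0.7, 2.7]
gripper_width: 15.6
gripper_force: 8.0
time_s: 6.78
ee_pos: [511.7, 164.6, 84.7]
ee_rot: [-180.0, 0.1, -156.2]
force: [0.7, 1.0, 5.3]
gripper_width: 15.9
gripper_force: 8.0
[ 0.32563044 -0.1713397   0.02672713]
```

View pics/s1.png

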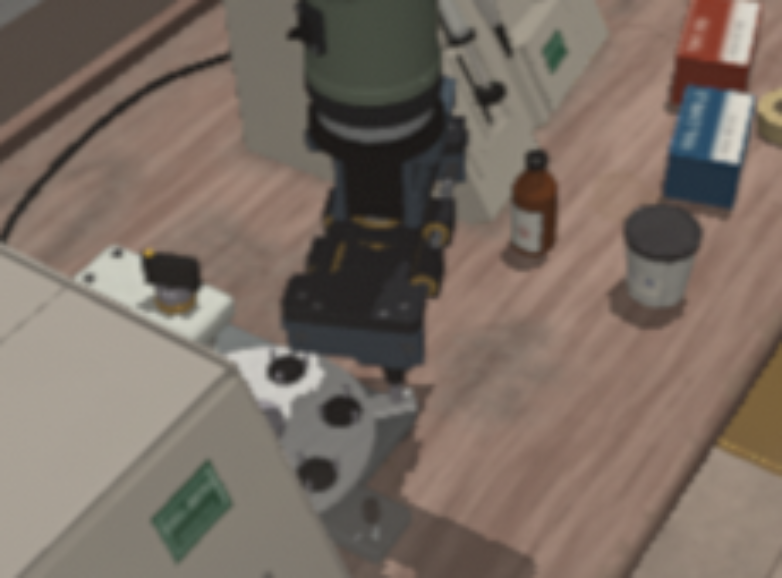

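The scene camera shows the jaws around the handle, with the cup, bottle and box untouched. Next I swing it along its arc.

```bash
python3 -m crank '1 3.1 7.3 0 0 0 5.2;1 3.1 7.3 0 0 0 5.2;1 3.1 7.3 0 0 0 5.2;1 3.1 7.3 0 0 0 5.2;1 3.1 7.3 0 0 0 5.2;1 3.1 7.3 0 0 0 5.2;1 3.1 7.3 0 0 0 5.2;1 3.1 7.3 0 0 0 5.2;1 0 0 0 0 0 0' 12
python3 -c "
import numpy as np
from workcell import env;s=env.state();d=s['ee_pos'][:2]-[567.8,230];print(np.degrees(np.arctan2(*d[::-1]))%360,np.hypot(*d),s['torque'])"
```

```text
time_s: 7.95
ee_pos: [482.0, 219.0, 84.7]
ee_rot: [180.0, 0.1, 162.2]
force: [0.6, -1.0, 5.1]
gripper_width: 15.8
gripper_force: 12.0
187.27875004828607 86.50238042937093 [-0.0429051  -0.25071838 -0.08047696]
```

```bash
python3 -m crank '1 2.4 5.6 0 0 0 4;1 0 0 0 0 0 0;1 0 0 0 0 0 0'
python3 -m crank '1 0.6 1.4 0 0 0 1;1 0 0 0 0 0 0'
python3 -m crank '1 0.6 1.4 0 0 0 1;1 0 0 0 0 0 0'
python3 -m crank '1 0.6 1.4 0 0 0 1;1 0 0 0 0 0 0'
python3 -c "
import numpy as np
from workcell import env;s=env.state();d=s['ee_pos'][:2]-[567.8,230];print(np.degrees(np.arctan2(*d[::-1]))%360,np.hypot(*d),s['torque'])"
```

```text
time_s: 8.32
ee_pos: [481.4, 224.8, 84.7]
ee_rot: [180.0, 0.1, 158.3]
force: [0.7, -0.3, 6.4]
gripper_width: 15.4
gripper_force: 12.0
time_s: 8.57
ee_pos: [481.4, 226.2, 84.7]
ee_rot: [180.0, 0.1, 157.2]
force: [0.7, -0.9, 5.7]
gripper_width: 15.8
gripper_force: 12.0
time_s: 8.82
ee_pos: [481.3, 226.3, 84.6]
ee_rot: [-179.9, 0.2, 156.3]
force: [1.1, -5.5, 7.3]
gripper_width: 15.8
gripper_force: 12.0
time_s: 9.07
ee_pos: [481.3, 226.3, 84.6]
ee_rot: [-179.7, 0.2, 155.4]
force: [2.0, -10.1, 7.7]
gripper_width: 15.5
gripper_force: 12.0
182.4198747073329 86.5879831429919 [-1.68722851 -0.49563128  0.14335123]
```

The y force rose to -10 N and motion stopped at 182.4°, so the turntable is at its stop. Now I release, rise and turn to the wing's direction.

```bash
python3 -m crank '0.5 0 0 0 0 0 0;0.2 0 0 0 0 0 0;0.2 0 0 0 0 0 0;0.2 0 0 0 0 0 0;0 0 0 -30 0 0 0;0 0 0 -40 0 0 0;0 0 0 -40 0 0 0;0 0 0 -20 0 0 0;0 0 0 0 0 0 0'
python3 -m crank '0 0 0 0 0 0 -10.6;0 0 0 0 0 0 -10.6;0 0 0 0 0 0 -10.6;0 0 0 0 0 0 -10.6;0 0 0 0 0 0 -3;0 0 0 0 0 0 0;0 0 0 0 0 0 0'
python3 - <<'E'
from workcell import env,grab_frame
from h import *
s=env.state();y=np.radians(s["ee_rot"][2]);d=np.array([619.8,231.3])-s["ee_pos"][:2]
print(s["ee_rot"],"x",d@[np.cos(y),np.sin(y)],"y",d@[np.sin(y),-np.cos(y)])
o=[]
for c,(x,yy) in O.items():
    o.append(cv2.resize(grab_frame(c)[yy-20:yy+118,x-10:x+158],None,fx=2.35,fy=3.5 if 0 else 2.35))
cv2.imwrite("pics/m2.png",np.hstack(o))
E
```

```text
time_s: 10.2
ee_pos: [481.4, 229.9, 215.4]
ee_rot: [179.8, 0.1, 155.3]
force: [0.2, -0.3, 0.1]
gripper_width: 45.5
gripper_force: 0.0
time_s: 11.08
ee_pos: [480.3, 229.3, 213.1]
ee_rot: [-180.0, -0.1, -159.4]
force: [0.0, 0.9, 0.5]
gripper_width: 45.5
gripper_force: 0.0
[-1.79988994e+02 -8.62522823e-02 -1.59390068e+02] x -131.30610380586464 y -47.21397403907395
```

View pics/m2.png

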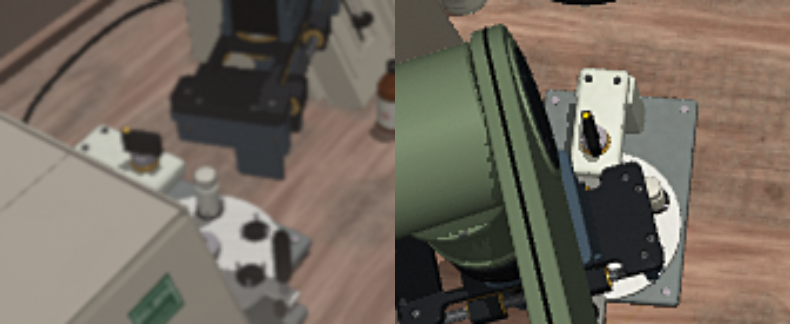

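The picture shows the turntable turned (white cap right of the head, handle at the post) and the wing still free and unmoved. Next I go over the wing and descend.

```bash
python3 -m crank '0 -32.8 -11.8 0 0 0 0;0 -32.8 -11.8 0 0 0 0;0 -32.8 -11.8 0 0 0 0;0 -32.8 -11.8 0 0 0 0;0 0 0 0 0 0 0;0 0 0 0 0 0 0;0 0 0 25 0 0 0;0 0 0 25 0 0 0;0 0 0 0 0 0 0;0 0 0 0 0 0 0'
python3 - <<'E'
from workcell import env,grab_frame
from h import *
s=env.state();y=np.radians(s["ee_rot"][2]);d=np.array([619.8,231.3])-s["ee_pos"][:2]
print(s["ee_pos"],s["ee_rot"],"x",d@[np.cos(y),np.sin(y)],"y",d@[np.sin(y),-np.cos(y)])
x,yy=O["scene"]
cv2.imwrite("pics/m3.png",cv2.resize(grab_frame("scene")[yy-60:yy+60,x:x+160],None,fx=5,fy=5))
E
```

```text
time_s: 12.42
ee_pos: [620.0, 231.8, 165.3]
ee_rot: [-180.0, 0.1, -159.3]
force: [0.2, -0.1, -0.4]
gripper_width: 45.4
gripper_force: 0.0
[620.04578722 231.81279552 165.2729928 ] [-1.79993592e+02  9.49701895e-02 -1.59327536e+02] x 0.41099167416629884 y -0.39300947364118094
```

View pics/m3.png

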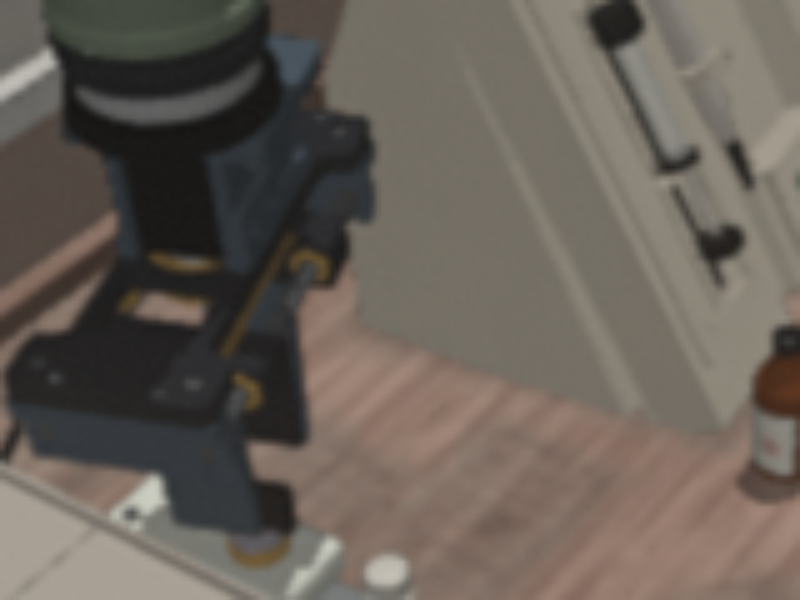

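The wing, at (275,505), sits between the open fingers. I descend and grip lightly.

```bash
python3 -m crank '0 0 0 15 0 0 0;0 0 0 14 0 0 0;0 0 0 0 0 0 0;0.5 0 0 0 0 0 0;0.8 0 0 0 0 0 0;1 0 0 0 0 0 0;1 0 0 0 0 0 0;1 0 0 0 0 0 0;1 0 0 0 0 0 0' 6
python3 -c "
from workcell import env;s=env.state();print(s['torque'],s['qpos'].round(1))"
```

```text
time_s: 13.6
ee_pos: [620.2, 231.9, 135.4]
ee_rot: [180.0, 0.1, -159.3]
force: [0.5, 1.6, 2.0]
gripper_width: 23.5
gripper_force: 6.0
[ 0.56882469  0.02149627 -0.01312648] [ 19.5  29.6  84.8   0.   65.6 -91.2]
```

Opening 23.5 mm is wider than the 9 mm blade, so the tips are probably on the round collar under the wing. I open, rise and regrip higher.

```bash
python3 -m crank '0.3 0 0 0 0 0 0;0 0 0 0 0 0 0;0 0 0 0 0 0 0;0 0 0 -8.5 0 0 0;0 0 0 0 0 0 0;0.5 0 0 0 0 0 0;0.8 0 0 0 0 0 0;1 0 0 0 0 0 0;1 0 0 0 0 0 0;1 0 0 0 0 0 0' 6
python3 -m crank '1 0 0 0 0 0 0;1 0 0 0 0 0 0'
python3 - <<'E'
from workcell import env,grab_frame
from h import *
x,yy=O["scene"];print(env.state()["torque"])
cv2.imwrite("pics/m4.png",cv2.resize(grab_frame("scene")[yy-10:yy+80,x:x+120],None,fx=6,fy=6))
E
```

```text
time_s: 14.85
ee_pos: [619.9, 231.7, 143.3]
ee_rot: [180.0, -0.0, -159.4]
force: [-1.0, 1.4, -0.6]
gripper_width: 22.0
gripper_force: 6.0
time_s: 15.1
ee_pos: [619.9, 231.7, 143.3]
ee_rot: [180.0, -0.0, -159.4]
force: [-0.9, 1.9, -1.0]
gripper_width: 22.1
gripper_force: 6.0
[0.44334278 0.03731227 0.0712542 ]
```

View pics/m4.png

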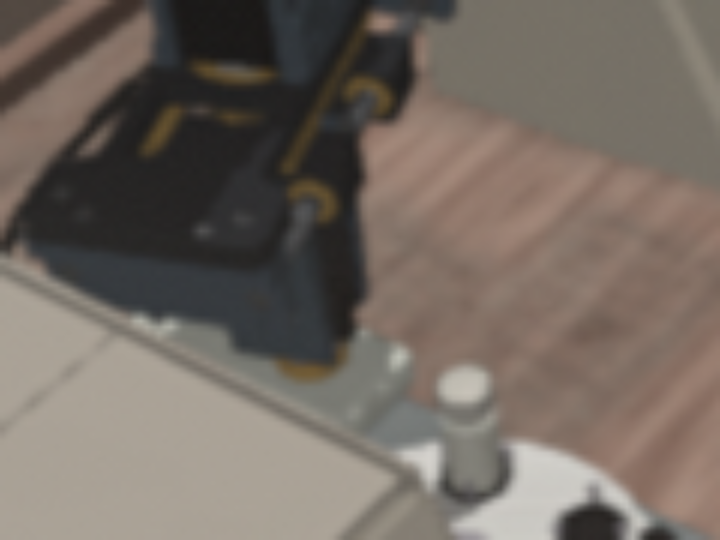

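```bash
python3 -m crank '1 0 3 0 0 0 0;1 0 0 0 0 0 0;1 0 0 0 0 0 0'
python3 -m crank '1 0 -6 0 0 0 0;1 0 0 0 0 0 0;1 0 0 0 0 0 0'
python3 -m crank '1 0 3 0 0 0 0;1 0 0 0 0 0 0'
```

```text
time_s: 15.52
ee_pos: [620.4, 232.2, 144.4]
ee_rot: [-179.7, 0.1, -159.3]
force: [1.5, -5.5, 3.7]
gripper_width: 9.1
gripper_force: 6.0
time_s: 15.9
ee_pos: [620.5, 231.9, 144.4]
ee_rot: [179.7, 0.1, -159.4]
force: [-3.5, 7.9, 3.7]
gripper_width: 9.3
gripper_force: 6.0
time_s: 16.15
ee_pos: [620.5, 232.1, 144.4]
ee_rot: [180.0, 0.1, -159.3]
force: [-1.3, 2.2, 5.3]
gripper_width: 8.8
gripper_force: 6.0
```

The opening dropped to 9 mm and the y force now answers to both sides, so the blade is properly gripped. Now I turn it clockwise.

```bash
python3 -m crank '1 0 0 0 0 0 0;1 0 0 0 0 0 8;1 0 0 0 0 0 8;1 0 0 0 0 0 8;1 0 0 0 0 0 8;1 0 0 0 0 0 8;1 0 0 0 0 0 8;1 0 0 0 0 0 8;1 0 0 0 0 0 0' 20
python3 -c "
from workcell import env;s=env.state();print(s['torque'],s['qpos'].round(1))"
python3 -m crank '1 0 0 0 0 0 3;1 0 0 0 0 0 0'
python3 -c "
from workcell import env;s=env.state();print(s['torque'])"
python3 -m crank '1 0 0 0 0 0 3;1 0 0 0 0 0 0'
python3 -c "
from workcell import env;s=env.state();print(s['torque'])"
```

```text
time_s: 17.27
ee_pos: [620.3, 230.2, 144.4]
ee_rot: [-179.9, 0.1, 144.6]
force: [-1.4, -2.2, 6.2]
gripper_width: 9.0
gripper_force: 20.0
[-0.25114048  0.10956748 -0.06975981] [ 19.4  29.2  84.1  -0.1  66.7 -35.1]
time_s: 17.52
ee_pos: [620.2, 230.1, 144.4]
ee_rot: [-179.9, 0.1, 141.6]
force: [-3.3, -1.8, 8.3]
gripper_width: 8.9
gripper_force: 20.0
[-0.34118275  0.1965203  -0.02386802]
time_s: 17.77
ee_pos: [620.2, 230.0, 144.4]
ee_rot: [-179.9, 0.1, 138.6]
force: [-1.8, -3.5, 5.5]
gripper_width: 8.8
gripper_force: 20.0
[-0.40786733  0.28003441 -0.08489865]
```

```bash
for k in 1; do :; done
python3 -m crank '1 0 0 0 0 0 2;1 0 0 0 0 0 0'
python3 -c "
from workcell import env;s=env.state();print(s['torque'])"
python3 -m crank '1 0 0 0 0 0 2;1 0 0 0 0 0 0'
python3 -c "
from workcell import env;s=env.state();print(s['torque'])"
python3 -m crank '1 0 0 0 0 0 2;1 0 0 0 0 0 0'
python3 -c "
from workcell import env;s=env.state();print(s['torque'])"
```

```text
time_s: 18.02
ee_pos: [620.1, 230.0, 144.4]
ee_rot: [-179.9, 0.1, 136.6]
force: [-1.0, -2.2, 7.2]
gripper_width: 9.0
gripper_force: 20.0
[-0.4151286   0.20608447 -0.05223447]
time_s: 18.27
ee_pos: [620.1, 230.0, 144.4]
ee_rot: [-179.9, 0.1, 134.8]
force: [-2.3, -3.7, 6.7]
gripper_width: 9.1
gripper_force: 20.1
[-0.41089125  0.19581325  0.648161  ]
time_s: 18.52
ee_pos: [620.1, 229.9, 144.4]
ee_rot: [-179.9, 0.2, 132.8]
force: [-1.8, -2.3, 6.7]
gripper_width: 10.1
gripper_force: 20.3
[-0.43527254  0.19559309  0.63970467]
```

The turning torque jumped to 0.65 N m near yaw 135–136°, so the screw is seated. Now I back off to a yaw of about 226° (-134°).

```bash
python3 -m crank '1 0 0 0 0 0 -8;1 0 0 0 0 0 -8;1 0 0 0 0 0 -8;1 0 0 0 0 0 -8;1 0 0 0 0 0 -8;1 0 0 0 0 0 -8;1 0 0 0 0 0 -8;1 0 0 0 0 0 -8;1 0 0 0 0 0 -8;1 0 0 0 0 0 -8' 
python3 -m crank '1 0 0 0 0 0 -8;1 0 0 0 0 0 -5;1 0 0 0 0 0 0;1 0 0 0 0 0 0;1 0 0 0 0 0 0;1 0 0 0 0 0 0'
python3 - <<'E'
from workcell import env,grab_frame
from h import *
print(env.state()["torque"])
o=[]
for c,(x,yy) in O.items():
    o.append(cv2.resize(grab_frame(c)[yy-20:yy+118,x-10:x+158],None,fx=2.35,fy=2.35))
cv2.imwrite("pics/m5.png",np.hstack(o))
E
```

```text
time_s: 19.77
ee_pos: [620.4, 232.4, 144.4]
ee_rot: [179.9, 0.1, -147.1]
force: [-2.1, 3.1, 5.7]
gripper_width: 8.8
gripper_force: 20.0
time_s: 20.52
ee_pos: [620.1, 232.8, 144.4]
ee_rot: [179.9, 0.1, -134.4]
force: [-3.0, 3.9, 6.0]
gripper_width: 8.9
gripper_force: 20.0
[ 0.8676527   0.29858783 -0.00320033]
```

View pics/m5.png

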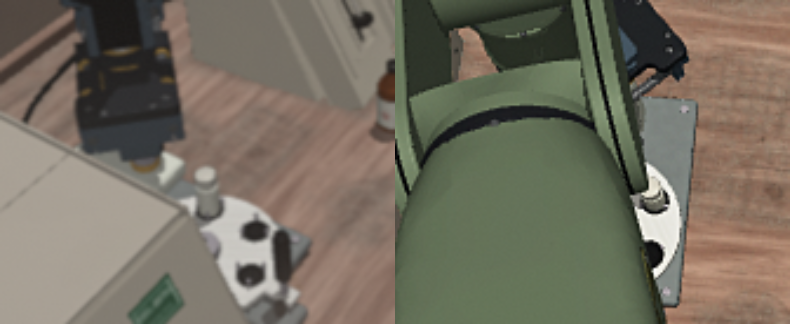

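The handle at (283,250) and the white cap at (205,180) stand as they did after the turntable reached its stop. The blade is held at 8.9 mm opening, a quarter turn back, so I hand the job in.

```bash
python3 -c "
from workcell import env;print(env.job_done())"
```

```text
the job is handed in; nothing more can be done
None
```

I handed the job in at about 20.6 s, verdict not shown: the turntable is at its stop, and the thumbscrew was seated, backed off about a quarter turn and is still gripped at 20 N; I did not touch the cup, bottle or box.

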